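# Load the brass weight into its gated transport case

### The arm

A 6-joint arm with a two-finger parallel gripper is mounted at the origin on a cart in front of the work surface, level with it; the furniture and walls round the work are solid. World frame = base frame: x ahead of the robot, y to its left, z up, the work surface at z = 0. Lengths are in m, angles in degrees, forces in N, time in s.
With the tool pointing down it reaches from about 0.375 to 0.9 m from the base axis. Payload 3.1 kg.
Tool frame: the origin (TCP) lies at the very end of the fingers, on their centre line; the grasp point (between the pads) lies 19 mm behind it (bot.tcp_to_grasp is the distance from the TCP to the grasp point, in m); z points along the fingers, y is the direction in which the jaws open and shut (so a half turn about z gives the same grasp; the last joint's range is limited). The gripper opens to 87 mm and grips with 3 to 60 N. Pads are 19 mm wide; open, the fingers measure 117 mm over their backs; the gripper's body (75 mm by 190 mm) begins 51 mm behind the grasp point.
Start: joints at [-77.607, 30.224, 82.088, -0, 67.689, -10.227], TCP at [0.24, -0.577, 0.223] pointing down, gripper open.
Joint ranges: [-176.69, 176.69], [-43.24, 126.21], [12.49, 139.97], [-82, 262], [0, 151.66], [-163.58, 163.58]. Speed limits (degrees/s): [159.86, 159.86, 180, 180, 180, 180].

### API

Orientations are given as a 3x3 rotation matrix whose columns are the frame's x, y, z axes.
In Python, from rig import telemetry, eyes, order, bot gives the robot as it stands. The module is installed in compiled form; this text tells all that it offers.
- The arm moves only by the tool servo_tool, never from a script. Its argument "targets" is a list of rows, each a list of 2 entries, a list of its own where there are three numbers: the shift along the tool's x, y, z in m, then the turn, a rotation vector about the tool's x, y, z in rad. In form: [[[tx, ty, tz], [wx, wy, wz]], ...]. A call has 1 to 12 rows; each row is the pose to reach, as a shift and turn from the pose commanded when the call began, along the tool's axes at that moment; what a row does not reach only later rows make up. A row lasts 1/8 s, in which the tool goes at most 62.5 mm and 10.7 degrees, less where a joint would pass 70% of its speed; a pose out of reach is approached as far as the arm can. A call with a gripper value outside its range is refused whole. "gripper" is the finger opening in m, from 0 to 0.087, set as the call begins (left out, the last holds). The fingers move at their own pace and stop on an object; the grip force is fixed at half the most. Time passes only in rows, so rows that repeat a pose let the fingers close. It gives the time, the measured TCP pose, the force and the opening at its end, in the units of the state.
- telemetry.read_state(): the state, without advancing time (a new reading comes with each control period).
- eyes.capture(name): name is "scene" or "top" or "wrist"; returns a dict with "pixels" (420x560x3 uint8, blue, green, red), "intrinsics" (3x3 intrinsics, pixels), "extrinsics" (4x4, takes a point from camera to world coordinates); the wrist camera has in their place "T_tool_cam" (4x4, takes a point from camera to tool coordinates, whose origin is the TCP and whose axes are the flange's). Camera axes: x right, y down, z forward; pixel columns grow to the right and rows downward; lengths in m; the calibration is good to about 2 mm. The wrist camera is an equidistant fisheye: a pixel r from the principal point sees the ray r / f radians off the axis. A picture is of the moment at which its call begins: read the wrist's pose just before it. There is no depth.
- order.hand_in(): hands the job in, once; it reports no verdict.
The state is a dict: "time_s": time; "joint_positions": joint angles; "qvel": joint speeds; "tau": joint torques, N m; "position": TCP position; "tcp_rot": TCP orientation; "force": force on the tool from outside, world axes, zero at the start; "moment": the same for the moment, N m; "opening": opening from 0.0 (shut) to 1.0 (fully open).
Only numpy, scipy, OpenCV 4.12 (cv2) and the standard library are available. Lean on these libraries where they do the work, as an engineer would, in place of code of your own. Each camera call takes 0.05 s, during which the arm holds its last target. There are 200 camera calls.

### The job

Put the brass weight away in the white transport case: by its orange knob, draw the carriage out of its side notch and along the slot as far as it comes toward the open loading bay, and stand the weight upright in the carriage's shallow tray and let go of it. Then run the carriage back along the slot under the grey roof to the far end and sideways into the notch, and swing the blue flap fully shut over the bay so that its tab drops behind the rim. Leave the crucible and the stopper standing where they are.

Things in the scene. Friction and masses are not known exactly. Their poses are not given: they have to be found in the camera images.
- case: White fixed case, 225 (x) x 122 (y) x 56 high, walls 5, floor 4 thick. Origin: on the underside, y in the middle, 110 behind the front face; x points to the rear (away from the robot), y left, z up. The loading bay is open on top from x = -105 to -32 and 112 wide inside; behind it, to x = 115, a grey roof: underside z = 51, top z = 56.
- slot_front (a point): Front end of the gate slot in the roof (case x = -3, y = 0, z = 56). The slot is 14 wide and runs from here 101 along the case's x, to x = 98. At its far end a notch 16 wide (x = 82 to 98) runs sideways to the right as far as y = -34.
- notch (a point): Middle of the stem's place in the notch (case x = 90, y = -26, z = 56): where the carriage starts and must end.
- carriage: Loose aluminium plate 112 x 50 x 4 that slides on the case floor. Origin: on its underside below the stem; axes as the case's. The stem, 8 thick, rises through the slot. A block round it runs 1.5 under the roof, so it stays level and cannot be lifted out. In the notch its origin is near case x = 90, y = -26; fully drawn out near x = 3, y = 0, its tray then in the open bay.
- knob (a point): Centre of the orange block knob on the stem, 72 above the carriage's origin; 26 (x) x 18 (y) x 24 high, 8 clear of the roof; grip it from above across its y faces.
- tray (a point): Centre of the tray floor of the carriage (x = -70, y = 0, z = 4 of it), where the weight shall stand: 46 x 44 inside, rim 3.5 high.
- flap (a joint): Angle of the blue flap in rad: 0 is shut (flat over the bay, tab inside the right-hand wall), 1.57 upright, 2.5 the stop leaning out to the left. A stiff hinge: it stays where it is left (about 0.065 N m).
- flap_hinge (a point): Hinge axis of the flap, which runs along the case's x at the top of the left wall of the bay; this is its middle: x = -71.5, y = 61.5, z = 57 of the case.
- flap_edge (a point): Middle of the flap's free edge, 121 from the hinge axis. The flap is a 75 wide plate, 4 thick, outer face blue with a grey panel; a tab 11 deep and 50 wide hangs 9 in from the edge.
- brass_weight: Brass calibration weight with a lifting knob, round, 23 diameter, 36 high, 0.1 kg. Origin: centre of its underside. Stands upright on the worktop.
- white_crucible: White porcelain crucible, 41 diameter, 33 high; origin in the centre of its underside. Stays where it is.
- red_stopper: Red rubber stopper, 28 diameter, 24 high; origin in the centre of its underside. Stays where it is.

How it is judged:
By the outcome, as a careful person would: the job done as asked, in the order asked, and still so for the second after the job is handed in, with the robot touching nothing.
It also fails if it takes over 72 s, if anything falls off the work surface, if the arm or the gripper's body presses on something with over 40 N, if the wrist force passes 120 N, or if a joint passes its speed limit or range.

## Working session

There is one attempt and no reset: what is moved stays moved. The work goes in short steps, Python scripts to look and compute and a tool call to move; the robot and the scene stay as the last step left them, time stands still between calls to the robot, and variables do not carry over. Pictures are saved under pics/ and viewed, about 8 in all and at most 12, crops included, and the job is handed in when it is done.

Besides the shell and the picture viewer there is one more tool, called after "Emit:" as name(argument=value, ...) on one line, values as JSON. servo_tool: Moves the arm, as the interface text tells. Its arguments: {"type":"object","properties":{"targets":{"type":"array","items":{"type":"array"}},"gripper":{"type":"number"}},"required":["targets"]}

```bash
mkdir -p pics; python3 - <<'E'
from rig import telemetry, eyes, bot
import cv2, numpy as np
np.set_printoptions(precision=4,suppress=True)
s=telemetry.read_state(); print(s['time_s'],s['position'],s['tcp_rot'],s['force'],s['opening'])
for n in('scene','top'):
    c=eyes.capture(n); cv2.imwrite(f'pics/{n}0.png',c['pixels']); print(n,c['intrinsics'],c['extrinsics'])
    np.savez(f'{n}0.npz',**c)
E
```

```text
0.0 [ 0.2402 -0.5762  0.2216] [[ 0.9231  0.3846 -0.0005]
 [ 0.3846 -0.9231  0.0021]
 [ 0.0004 -0.0022 -1.    ]] [-0.1035  0.1628  0.0289] 0.9960737072492956
scene [[470.5991   0.     289.248 ]
 [  0.     470.5991 208.803 ]
 [  0.       0.       1.    ]] [[-0.7781 -0.463   0.4244 -0.0109]
 [-0.6281  0.5719 -0.5276  0.5994]
 [ 0.0016 -0.6771 -0.7359  1.0211]
 [ 0.      0.      0.      1.    ]]
top [[418.799    0.     272.4511]
 [  0.     418.799  205.4597]
 [  0.       0.       1.    ]] [[ 0.0271 -0.9977  0.0628  0.4427]
 [-0.9996 -0.0268  0.0046 -0.0719]
 [-0.0029 -0.0629 -0.998   1.285 ]
 [ 0.      0.      0.      1.    ]]
```

```bash
python3 - <<'E'
import cv2
a=cv2.imread('pics/top0.png');cv2.imwrite('pics/top0b.png',cv2.resize(a,(800,600),interpolation=cv2.INTER_CUBIC))
a=cv2.imread('pics/scene0.png');cv2.imwrite('pics/scene0b.png',cv2.resize(a,(800,600),interpolation=cv2.INTER_CUBIC))
E
```

```text
(no output)
```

View pics/top0b.png

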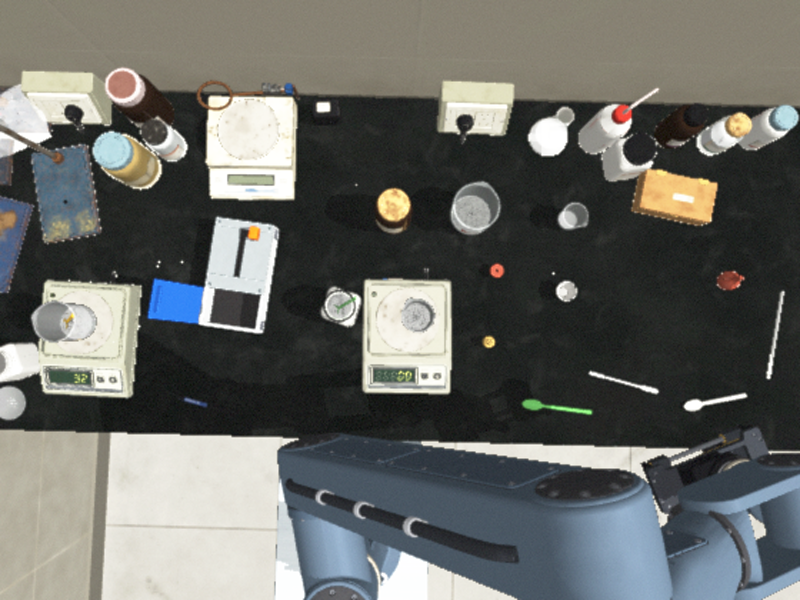

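View pics/scene0b.png

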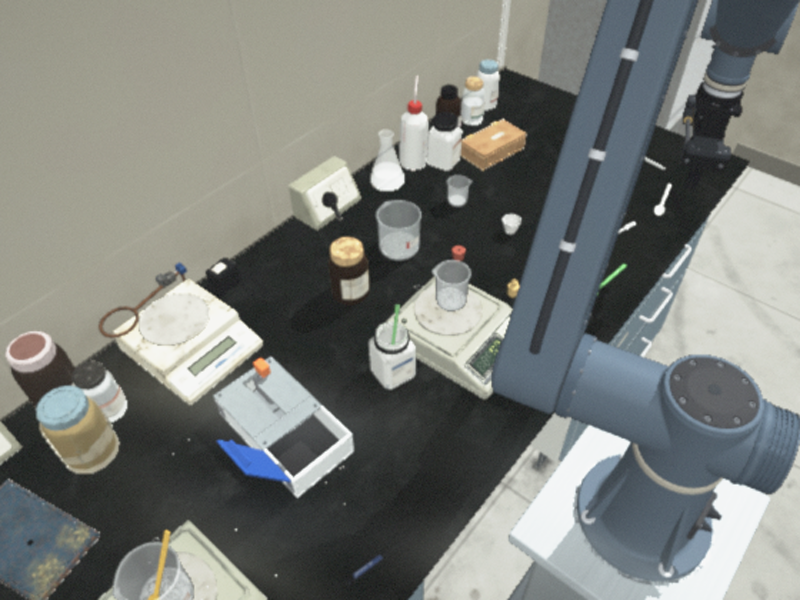

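The top view shows the case near (240,275), the flap open to the left, the orange knob at (253,233), and the weight at (489,342). The stopper is at (497,270) and the crucible at (566,291). I'll enlarge the case and the weight.

```bash
python3 - <<'E'
import cv2,numpy as np
a=cv2.imread('pics/top0.png')
A=cv2.resize(a[148:236,100:200],None,fx=5,fy=5,interpolation=cv2.INTER_CUBIC)
B=cv2.resize(a[222:252,328:358],None,fx=8,fy=8,interpolation=cv2.INTER_CUBIC)
o=np.zeros((440,750,3),np.uint8);o[:440,:500]=A;o[:240,505:745]=B
cv2.imwrite('pics/crop1.png',o)
E
```

```text
(no output)
```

View pics/crop1.png

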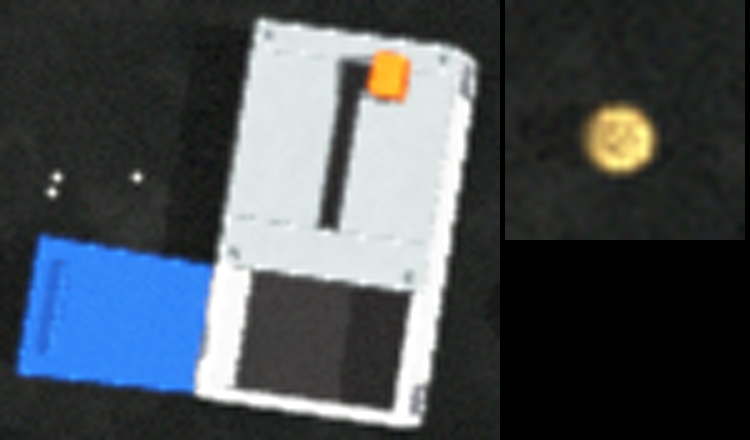

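```bash
cat > h.py <<'E'
import numpy as np, cv2
from scipy.optimize import least_squares
np.set_printoptions(precision=4,suppress=True)
def proj(c,P):
    E=np.linalg.inv(c['extrinsics']); q=np.atleast_2d(P)@E[:3,:3].T+E[:3,3]; q=q@c['intrinsics'].T
    return q[:,:2]/q[:,2:]
def ray(c,uv,z):
    E=c['extrinsics']; d=E[:3,:3]@np.linalg.solve(c['intrinsics'],[*uv,1]); o=E[:3,3]
    return o+d*(z-o[2])/d[2]
def case2w(p,P):
    P=np.atleast_2d(P)*1e-3; c,s=np.cos(p[2]),np.sin(p[2])
    return np.c_[P[:,0]*c-P[:,1]*s+p[0],P[:,0]*s+P[:,1]*c+p[1],P[:,2]]
E
python3 - <<'E'
from h import *
c=np.load('top0.npz')
uv=np.array([(328,228),(341,60),(258,20),(391,75),(412,290),(247,268)])/5+[100,148]-.5+.1
P=np.array([(-3,0,56),(98,7,56),(115,61,56),(90,-26,88),(-32,-56,56),(-32,56,56)])
f=lambda p:(proj(c,case2w(p,P))-uv).ravel()
r=least_squares(f,[.45,.3,0]);print(r.x,np.degrees(r.x[2]));print(r.fun.reshape(-1,2))
np.save('case.npy',r.x)
for q in [(20,375),(40,237)]:
    w=ray(c,np.array(q)/5+[100,148]-.4,0.129)
    p=r.x; R=np.array([[np.cos(p[2]),-np.sin(p[2])],[np.sin(p[2]),np.cos(p[2])]]);print('flap edge in case',R.T@(w[:2]-p[:2])*1e3)
print('weight',ray(c,np.array([(620-505)/8+328,138/8+222])-.45,.036))
print('stopper',ray(c,np.array([497,270])*.7,.024),'cruc',ray(c,np.array([566,291])*.7,.033))
for n in [(90,-26,76),(3,0,76),(-67,0,8)]: print(n,case2w(p,n))
E
```

```text
[ 0.5495  0.2473 -0.096 ] -5.498661146685007
[[ 1.0753  0.4557]
 [ 0.8568  0.0625]
 [ 0.2318  0.2205]
 [-0.9783 -0.7315]
 [ 1.75    0.1243]
 [-2.9097 -0.1276]]
flap edge in case [-108.0056  141.3242]
flap edge in case [-30.9647 141.6173]
weight [ 0.4276 -0.2753  0.036 ]
stopper [ 0.578  -0.2928  0.024 ] cruc [ 0.5367 -0.4363  0.033 ]
(90, -26, 76) [[0.6365 0.2128 0.076 ]]
(3, 0, 76) [[0.5524 0.247  0.076 ]]
(-67, 0, 8) [[0.4828 0.2537 0.008 ]]
```

```bash
python3 - <<'E'
from h import *
c=np.load('top0.npz')
uv=np.array([(328,228),(341,60),(258,20),(391,75),(412,290)])/5+[100,148]-.5+.1
P=np.array([(-3,0,56),(98,7,56),(115,61,56),(90,-26,88),(-32,-56,56)])
f=lambda p:(proj(c,case2w(p,P))-uv).ravel()
r=least_squares(f,[.45,.3,0]);print(r.x,np.degrees(r.x[2]));print(r.fun.reshape(-1,2))
p=r.x;np.save('case.npy',p)
R=np.array([[np.cos(p[2]),-np.sin(p[2])],[np.sin(p[2]),np.cos(p[2])]])
for q in [(20,375),(40,237)]:
  for th in np.arange(1.9,2.55,.1):
    w=ray(c,np.array(q)/5+[100,148]-.4,0.057+.121*np.sin(th));print(th,R.T@(w[:2]-p[:2])*1e3, 61.5-121*np.cos(th))
for n in [(90,-26,76),(3,0,76),(-67,0,8)]: print(n,case2w(p,n))
E
```

```text
[ 0.5497  0.2504 -0.1232] -7.056899423859002
[[-0.0159  0.3315]
 [ 0.6966  0.0015]
 [ 0.3021 -0.3049]
 [-1.2643 -0.4987]
 [ 0.3139  0.4751]]
1.9 [-110.0329  117.9595] 100.61803759048391
2.0 [-110.2076  119.7728] 111.85376722220423
2.1 [-110.4252  122.0313] 122.58637865658277
2.2 [-110.6835  124.7125] 132.70863518789685
2.3000000000000003 [-110.9799  127.7895] 142.11939857485876
2.4000000000000004 [-111.3115  131.2317] 150.72463958049076
2.5000000000000004 [-111.675   135.0046] 158.43837748117903
1.9 [-35.8597 120.2597] 100.61803759048391
2.0 [-35.7362 122.0822] 111.85376722220423
2.1 [-35.5823 124.3522] 122.58637865658277
2.2 [-35.3996 127.0471] 132.70863518789685
2.3000000000000003 [-35.1899 130.1398] 142.11939857485876
2.4000000000000004 [-34.9553 133.5995] 150.72463958049076
2.5000000000000004 [-34.6982 137.3917] 158.43837748117903
(90, -26, 76) [[0.6358 0.2136 0.076 ]]
(3, 0, 76) [[0.5527 0.25   0.076 ]]
(-67, 0, 8) [[0.4832 0.2586 0.008 ]]
```

```bash
cat >> h.py <<'E'
def go(P,yaw_deg,case=False):
    from rig import telemetry
    from scipy.spatial.transform import Rotation as Ro
    s=telemetry.read_state(); R0=np.array(s['tcp_rot']); p=np.load('case.npy')
    if case: P=case2w(p,P)[0]; yaw_deg=yaw_deg+np.degrees(p[2])
    y=np.radians(yaw_deg); R=np.array([[np.cos(y),np.sin(y),0],[np.sin(y),-np.cos(y),0],[0,0,-1.]])
    print('to',P,'shift',R0.T@(P-np.array(s['position'])),'turn',Ro.from_matrix(R0.T@R).as_rotvec(),'t',s['time_s'],'q6',s['joint_positions'][5])
def wcap(name):
    from rig import telemetry,eyes
    s=telemetry.read_state(); c=eyes.capture('wrist'); T=np.eye(4);T[:3,:3]=s['tcp_rot'];T[:3,3]=s['position']
    c['W']=T@c['T_tool_cam']; np.savez(name+'.npz',**c); cv2.imwrite(f'pics/{name}.png',c['pixels']); return c
def wproj(c,P):
    E=np.linalg.inv(c['W']); q=np.atleast_2d(P)@E[:3,:3].T+E[:3,3]; K=c['intrinsics']
    r=np.linalg.norm(q[:,:2],axis=1); th=np.arctan2(r,q[:,2]); return np.c_[K[0,0]*th*q[:,0]/r+K[0,2],K[1,1]*th*q[:,1]/r+K[1,2]]
def wray(c,uv,z):
    K=c['intrinsics']; a=(np.array(uv)-[K[0,2],K[1,2]])/[K[0,0],K[1,1]]; th=np.linalg.norm(a)
    d=c['W'][:3,:3]@np.r_[a/th*np.sin(th),np.cos(th)]; o=c['W'][:3,3]; return o+d*(z-o[2])/d[2]
E
python3 - <<'E'
from h import *
go([90,-26,200],0,True)
E
```

```text
to [0.6358 0.2136 0.2   ] shift [ 0.6689 -0.5769  0.023 ] turn [-0.0019  0.0002  0.518 ] t 0.1 q6 -10.22781197760277
```

Emit:
servo_tool(targets=[[[0,0,-0.06],[0,0,0]],[[0.669,-0.577,-0.07],[0,0,0.518]],[[0.669,-0.577,-0.07],[0,0,0.518]],[[0.669,-0.577,-0.07],[0,0,0.518]],[[0.669,-0.577,-0.07],[0,0,0.518]],[[0.669,-0.577,-0.07],[0,0,0.518]],[[0.669,-0.577,-0.07],[0,0,0.518]],[[0.669,-0.577,-0.07],[0,0,0.518]],[[0.669,-0.577,-0.07],[0,0,0.518]],[[0.669,-0.577,-0.07],[0,0,0.518]],[[0.669,-0.577,-0.07],[0,0,0.518]],[[0.669,-0.577,-0.07],[0,0,0.518]]], gripper=0.06)

```text
time_s: 1.6
position: [0.5487, 0.0398, 0.2901]
tcp_rot: [[0.992, -0.123, -0.0], [-0.123, -0.992, -0.0], [-0.0, 0.0, -1.0]]
force: [1.4, 0.5, 0.2]
opening: 0.693
```

```bash
python3 - <<'E'
from h import *
go([90,-26,200],0,True)
E
```

```text
to [0.6358 0.2136 0.2   ] shift [ 0.0652 -0.1832  0.09  ] turn [0.0003 0.0004 0.0001] t 1.6 q6 89.57032567805703
```

Emit:
servo_tool(targets=[[[0.065,-0.183,0],[0,0,0]],[[0.065,-0.183,0.04],[0,0,0]],[[0.065,-0.183,0.09],[0,0,0]],[[0.065,-0.183,0.09],[0,0,0]],[[0.065,-0.183,0.09],[0,0,0]],[[0.065,-0.183,0.09],[0,0,0]]])

```text
time_s: 2.35
position: [0.6352, 0.2109, 0.2006]
tcp_rot: [[0.992, -0.123, -0.0], [-0.123, -0.992, -0.001], [-0.0, 0.001, -1.0]]
force: [0.3, -0.8, -0.4]
opening: 0.688
```

```bash
python3 - <<'E'
from h import *
c=wcap('w1'); print(c['intrinsics'],c['T_tool_cam'],c['W'])
p=np.load('case.npy')
print(wproj(c,case2w(p,[(-3,0,56),(98,7,56),(115,61,56),(115,-61,56),(90,-26,88),(-32,-56,56),(-32,56,56)])))
go([90,-26,150],0,True)
cv2.imwrite('pics/w1b.png',cv2.resize(c['pixels'],(800,600),interpolation=cv2.INTER_CUBIC))
E
```

```text
[[325.1923   0.     278.7552]
 [  0.     325.1923 216.0461]
 [  0.       0.       1.    ]] [[-0.0005 -0.9687 -0.2483  0.0675]
 [ 1.     -0.0002 -0.0011 -0.0004]
 [ 0.001  -0.2483  0.9687 -0.1628]
 [ 0.      0.      0.      1.    ]] [[-0.1234 -0.9613 -0.2464  0.7023]
 [-0.9924  0.1194  0.0311  0.2031]
 [-0.0004  0.2483 -0.9687  0.3634]
 [ 0.      0.      0.      1.    ]]
[[252.3526 290.5215]
 [242.5151 196.4179]
 [187.7166 179.8342]
 [313.2643 178.941 ]
 [276.4342 212.2819]
 [304.3635 313.6606]
 [203.3451 312.1523]]
to [0.6358 0.2136 0.15  ] shift [-0.0002 -0.003   0.0515] turn [ 0.     -0.0015 -0.0008] t 2.4 q6 105.90777953653256
```

View pics/w1b.png

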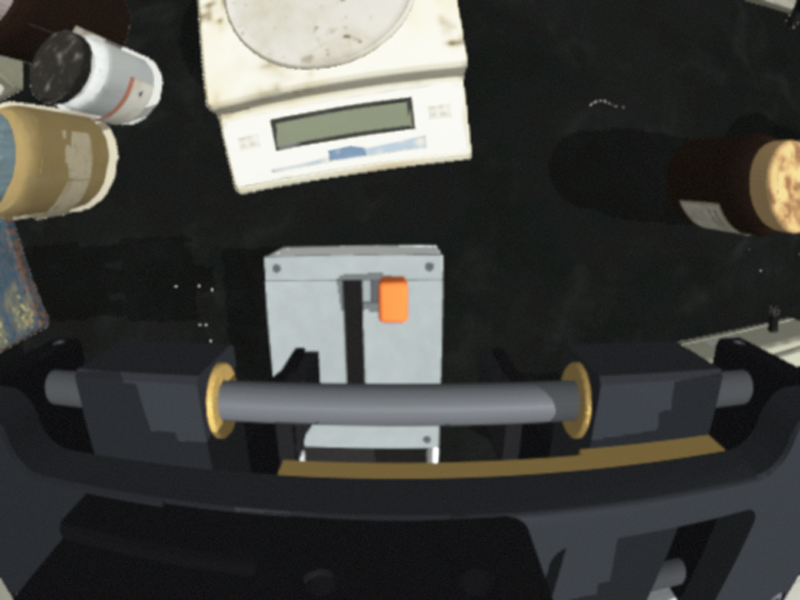

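The wrist view shows the knob top centre at (393,301), within about 1 mm of the estimate. The roof's rear corners at (265,255) and (443,254) put the case about 2 mm further left. I'll descend and grip.

Emit:
servo_tool(targets=[[[0.001,-0.004,0.05],[0,0,0]],[[0.001,-0.004,0.09],[0,0,0]],[[0.001,-0.004,0.12],[0,0,0]],[[0.001,-0.004,0.138],[0,0,0]],[[0.001,-0.004,0.138],[0,0,0]],[[0.001,-0.004,0.138],[0,0,0]]], gripper=0.045)

```text
time_s: 3.15
position: [0.6381, 0.2151, 0.0641]
tcp_rot: [[0.992, -0.123, 0.003], [-0.123, -0.992, 0.001], [0.003, -0.001, -1.0]]
force: [-0.3, 0.0, 0.1]
opening: 0.519
```

Emit:
servo_tool(targets=[[[0,0,0],[0,0,0]],[[0,0,0],[0,0,0]],[[0,0,0],[0,0,0]],[[0,0,0],[0,0,0]]], gripper=0.01)

```text
time_s: 3.65
position: [0.6368, 0.2153, 0.0626]
tcp_rot: [[0.992, -0.123, 0.0], [-0.123, -0.992, -0.0], [0.0, 0.0, -1.0]]
force: [-1.4, 0.6, 1.4]
opening: 0.2
```

Emit:
servo_tool(targets=[[[0,-0.01,0],[0,0,0]],[[0,-0.02,0],[0,0,0]],[[0,-0.0265,0],[0,0,0]],[[0,-0.0265,0],[0,0,0]],[[0,-0.0265,0],[0,0,0]]])

```text
time_s: 4.28
position: [0.6403, 0.2422, 0.0626]
tcp_rot: [[0.992, -0.123, 0.001], [-0.123, -0.992, 0.001], [0.001, -0.001, -1.0]]
force: [0.6, 2.1, 4.0]
opening: 0.2
```

Emit:
servo_tool(targets=[[[-0.012,0,0],[0,0,0]],[[-0.024,0,0],[0,0,0]],[[-0.036,0,0],[0,0,0]],[[-0.048,0,0],[0,0,0]],[[-0.06,0,0],[0,0,0]]])

```text
time_s: 4.9
position: [0.5798, 0.2491, 0.0626]
tcp_rot: [[0.992, -0.123, 0.001], [-0.123, -0.992, 0.0], [0.001, -0.0, -1.0]]
force: [1.0, -0.5, 5.2]
opening: 0.204
```

Emit:
servo_tool(targets=[[[-0.01,0,0],[0,0,0]],[[-0.02,0,0],[0,0,0]],[[-0.026,0,0],[0,0,0]],[[-0.029,0,0],[0,0,0]],[[-0.03,0,0],[0,0,0]],[[-0.03,0,0],[0,0,0]]])

```text
time_s: 5.65
position: [0.5518, 0.2526, 0.0626]
tcp_rot: [[0.992, -0.123, 0.002], [-0.123, -0.992, 0.0], [0.002, -0.001, -1.0]]
force: [4.1, -0.8, 3.9]
opening: 0.206
```

Emit:
servo_tool(targets=[[[0,0,0],[0,0,0]],[[0,0,0],[0,0,0]],[[0,0,0],[0,0,0]],[[0,0,-0.05],[0,0,0]],[[0,0,-0.1],[0,0,0]],[[0,0,-0.14],[0,0,0]],[[0,0,-0.14],[0,0,0]]], gripper=0.05)

```text
time_s: 6.52
position: [0.5525, 0.2533, 0.2059]
tcp_rot: [[0.992, -0.123, 0.007], [-0.123, -0.992, 0.002], [0.007, -0.003, -1.0]]
force: [0.3, 0.0, -0.6]
opening: 0.576
```

```bash
python3 - <<'E'
from h import *
go([.4276,-.2753,.2],82.9)
E
```

```text
to [0.4276, -0.2753, 0.2] shift [-0.0591  0.54    0.004 ] turn [ 0.0029 -0.0073 -1.5699] t 6.525 q6 111.14734359101195
```

Emit:
servo_tool(targets=[[[0,0,-0.06],[0,0,0]],[[-0.02,0.06,-0.1],[0,0,-0.17]],[[-0.059,0.54,-0.1],[0,0,-1.57]],[[-0.059,0.54,-0.1],[0,0,-1.57]],[[-0.059,0.54,-0.1],[0,0,-1.57]],[[-0.059,0.54,-0.1],[0,0,-1.57]],[[-0.059,0.54,-0.1],[0,0,-1.57]],[[-0.059,0.54,-0.1],[0,0,-1.57]],[[-0.059,0.54,-0.1],[0,0,-1.57]],[[-0.059,0.54,-0.1],[0,0,-1.57]],[[-0.059,0.54,-0.1],[0,0,-1.57]],[[-0.059,0.54,-0.1],[0,0,-1.57]]])

```text
time_s: 8.02
position: [0.4244, -0.2788, 0.3007]
tcp_rot: [[0.129, 0.992, -0.002], [0.992, -0.129, 0.001], [0.001, -0.002, -1.0]]
force: [-0.4, 0.5, -0.2]
opening: 0.57
```

```bash
python3 - <<'E'
from h import *
go([.4276,-.2753,.15],82.9)
E
```

```text
to [0.4276, -0.2753, 0.15] shift [0.0037 0.003  0.1507] turn [-0.0023 -0.0011 -0.0052] t 8.025 q6 -38.495710196049636
```

Emit:
servo_tool(targets=[[[0.004,0.003,0.06],[0,0,-0.005]],[[0.004,0.003,0.12],[0,0,-0.005]],[[0.004,0.003,0.15],[0,0,-0.005]],[[0.004,0.003,0.15],[0,0,-0.005]]])

```text
time_s: 8.52
position: [0.4273, -0.2693, 0.1494]
tcp_rot: [[0.118, 0.993, -0.006], [0.993, -0.118, 0.007], [0.006, -0.007, -1.0]]
force: [-0.2, -0.5, 0.2]
opening: 0.571
```

```bash
python3 - <<'E'
from h import *
c=wcap('w2'); print(wproj(c,[(.4276,-.2753,.036),(.4276,-.2753,0)]))
go([.4276,-.2753,.015],82.9)
u,v=wproj(c,[(.4276,-.2753,.036)])[0].astype(int); print(u,v)
im=c['pixels'][v-50:v+50,u-65:u+65]; cv2.imwrite('pics/w2b.png',cv2.resize(im,None,fx=5,fy=5,interpolation=cv2.INTER_CUBIC))
E
```

```text
[[280.9193 220.5647]
 [280.9306 211.2517]]
to [0.4276, -0.2753, 0.015] shift [-0.0051  0.      0.1362] turn [-0.0033 -0.0029  0.0055] t 8.575 q6 -38.16291385348488
280 220
```

View pics/w2b.png

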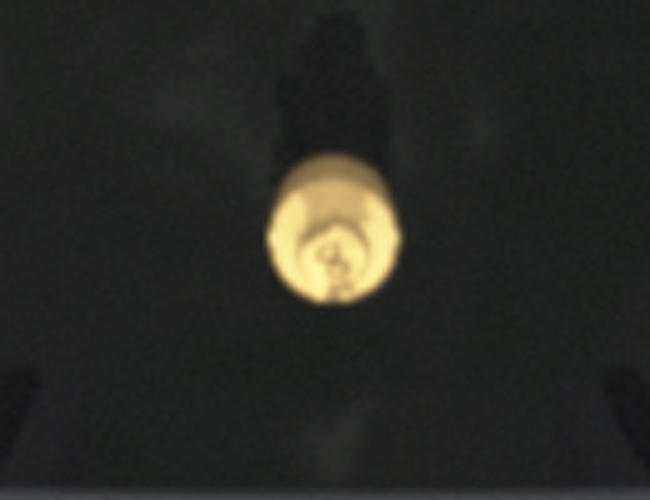

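The weight sits at crop (335,240), about 1 mm from the estimate, with its knob upright. I'll descend and grip.

Emit:
servo_tool(targets=[[[-0.006,0.001,0.05],[0,0,0.005]],[[-0.006,0.001,0.1],[0,0,0.005]],[[-0.006,0.001,0.13],[0,0,0.005]],[[-0.006,0.001,0.136],[0,0,0.005]],[[-0.006,0.001,0.136],[0,0,0.005]],[[-0.006,0.001,0.136],[0,0,0.005]]])

```text
time_s: 9.32
position: [0.4306, -0.2794, 0.0181]
tcp_rot: [[0.124, 0.992, 0.003], [0.992, -0.124, -0.003], [-0.002, 0.003, -1.0]]
force: [-0.4, 0.6, 0.4]
opening: 0.577
```

Emit:
servo_tool(targets=[[[0,0,0],[0,0,0]],[[0,0,0],[0,0,0]],[[0,0,0],[0,0,0]],[[0,0,0],[0,0,0]],[[0,0,0],[0,0,0]]], gripper=0.012)

```text
time_s: 9.95
position: [0.4294, -0.2785, 0.0164]
tcp_rot: [[0.124, 0.992, -0.0], [0.992, -0.124, 0.0], [0.0, -0.0, -1.0]]
force: [-0.8, 0.4, 2.5]
opening: 0.241
```

```bash
python3 - <<'E'
from h import *
go([.4823,.2612,.2],82.9)
E
```

```text
to [0.4823, 0.2612, 0.2] shift [ 0.5421 -0.0143 -0.1835] turn [-0.0002 -0.0001 -0.0001] t 9.95 q6 -38.38018430505604
```

Emit:
servo_tool(targets=[[[0,0,-0.05],[0,0,0]],[[0,0,-0.11],[0,0,0]],[[0.01,0,-0.17],[0,0,0]],[[0.05,0,-0.22],[0,0,0]],[[0.1,-0.004,-0.25],[0,0,0]],[[0.16,-0.005,-0.27],[0,0,0]],[[0.22,-0.006,-0.27],[0,0,0]],[[0.28,-0.008,-0.27],[0,0,0]],[[0.34,-0.01,-0.27],[0,0,0]],[[0.4,-0.012,-0.27],[0,0,0]],[[0.46,-0.013,-0.27],[0,0,0]],[[0.52,-0.014,-0.27],[0,0,0]]])

```text
time_s: 11.45
position: [0.4795, 0.2412, 0.2859]
tcp_rot: [[0.124, 0.992, -0.001], [0.992, -0.124, -0.0], [-0.0, -0.0, -1.0]]
force: [0.7, -1.0, -0.5]
opening: 0.237
```

```bash
python3 - <<'E'
from h import *
go([.4823,.2612,.16],82.9)
E
```

```text
to [0.4823, 0.2612, 0.16] shift [0.0203 0.0004 0.1259] turn [-0.0005  0.0004  0.0001] t 11.45 q6 21.86884502815023
```

Emit:
servo_tool(targets=[[[0.018,0,0.03],[0,0,0]],[[0.018,0,0.08],[0,0,0]],[[0.018,0,0.126],[0,0,0]],[[0.018,0,0.126],[0,0,0]],[[0.018,0,0.126],[0,0,0]]])

```text
time_s: 12.08
position: [0.4831, 0.2573, 0.1614]
tcp_rot: [[0.124, 0.992, 0.002], [0.992, -0.124, 0.001], [0.001, 0.002, -1.0]]
force: [0.6, 0.5, -0.4]
opening: 0.242
```

```bash
python3 - <<'E'
from h import *
c=wcap('w3'); p=np.load('case.npy'); p[:2]+=[.001,.002]; np.save('case.npy',p)
print(wproj(c,[(.4823,.2612,.008)])/.7)
go([.4823,.2612,.024],82.9)
from rig import telemetry; print(telemetry.read_state()['position'])
cv2.imwrite('pics/w3b.png',cv2.resize(c['pixels'],(800,600),interpolation=cv2.INTER_CUBIC))
E
```

```text
[[396.0079 285.7967]]
to [0.4823, 0.2612, 0.024] shift [ 0.0033 -0.0024  0.1382] turn [ 0.0035 -0.0016 -0.0003] t 12.125 q6 23.45068716754519
[0.4837 0.2575 0.1622]
```

View pics/w3b.png

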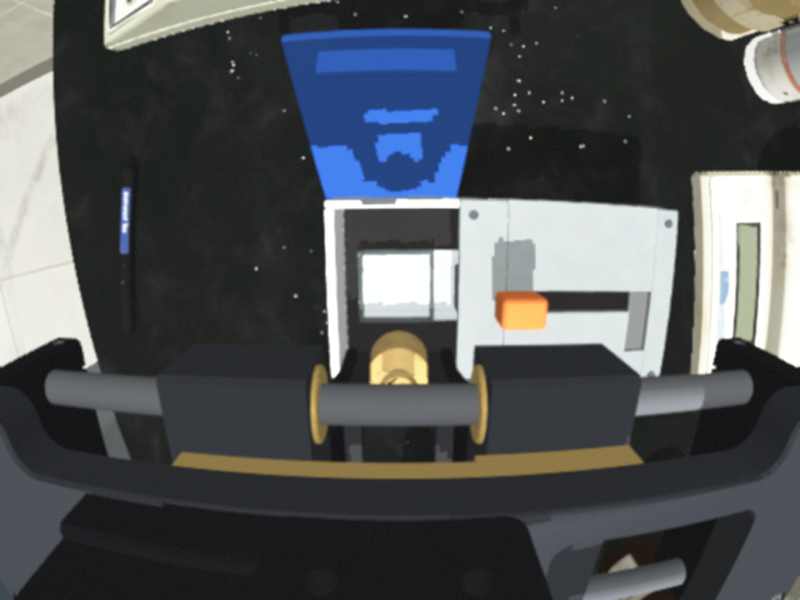

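The tray shows at (396,285), exactly where predicted. The weight is held at (398,365) and the flap is clear. I'll lower it.

Emit:
servo_tool(targets=[[[0.002,-0.002,0.05],[0,0,0]],[[0.002,-0.002,0.09],[0,0,0]],[[0.002,-0.002,0.12],[0,0,0]],[[0.002,-0.002,0.132],[0,0,0]],[[0.002,-0.002,0.135],[0,0,0]],[[0.002,-0.002,0.136],[0,0,0]],[[0.002,-0.002,0.136],[0,0,0]],[[0.002,-0.002,0.136],[0,0,0]]])

```text
time_s: 13.12
position: [0.4809, 0.2595, 0.0251]
tcp_rot: [[0.124, 0.992, 0.001], [0.992, -0.124, 0.0], [0.001, 0.001, -1.0]]
force: [0.9, -0.1, -0.4]
opening: 0.242
```

Emit:
servo_tool(targets=[[[0,0,0.001],[0,0,0]],[[0,0,0.001],[0,0,0]]])

```text
time_s: 13.38
position: [0.4809, 0.2594, 0.0244]
tcp_rot: [[0.124, 0.992, 0.001], [0.992, -0.124, 0.0], [0.001, 0.001, -1.0]]
force: [-0.1, -1.5, 6.0]
opening: 0.241
```

Emit:
servo_tool(targets=[[[0,0,0.001],[0,0,0]],[[0,0,0.001],[0,0,0]],[[0,0,0.001],[0,0,0]],[[0,0,0.001],[0,0,0]]], gripper=0.034)

```text
time_s: 13.88
position: [0.4804, 0.2593, 0.0222]
tcp_rot: [[0.124, 0.992, -0.0], [0.992, -0.124, -0.0], [-0.0, -0.0, -1.0]]
force: [0.4, -0.1, 0.5]
opening: 0.388
```

Emit:
servo_tool(targets=[[[0,0,-0.015],[0,0,0]],[[0,0,-0.05],[0,0,0]],[[0,0,-0.1],[0,0,0]],[[0,0,-0.15],[0,0,0]],[[0,0,-0.18],[0,0,0]],[[0,0,-0.18],[0,0,0]]])

```text
time_s: 14.62
position: [0.4822, 0.2599, 0.206]
tcp_rot: [[0.124, 0.992, 0.007], [0.992, -0.124, 0.002], [0.003, 0.007, -1.0]]
force: [0.3, 0.6, 0.4]
opening: 0.391
```

```bash
python3 - <<'E'
from h import *
go([.5518,.2526,.2],-7.06)
from rig import eyes
c=eyes.capture('scene')['pixels']; cv2.imwrite('pics/s2.png',cv2.resize(c[235:355,140:260],None,fx=5,fy=5,interpolation=cv2.INTER_CUBIC))
E
```

```text
to [0.5518, 0.2526, 0.2] shift [0.0013 0.0699 0.0065] turn [ 0.003  -0.0079  1.5701] t 14.625 q6 23.731859516196725
```

View pics/s2.png

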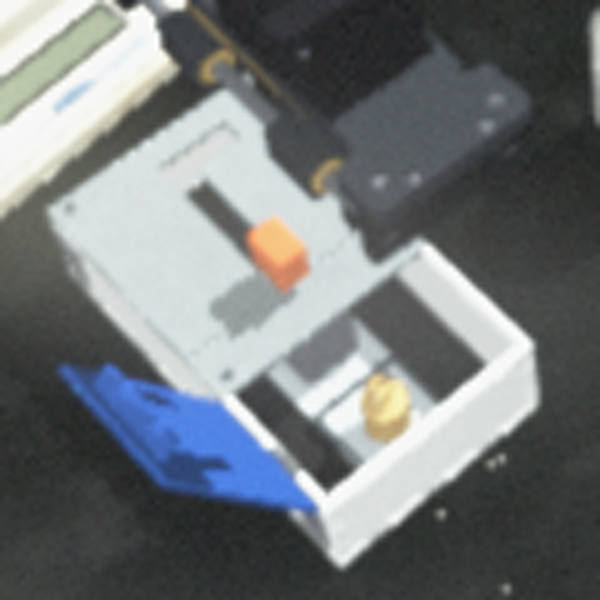

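The scene crop shows the weight upright in the tray at (387,408). I'll go back to the knob.

Emit:
servo_tool(targets=[[[0.001,0.07,0],[0,0,1.57]],[[0.001,0.07,0],[0,0,1.57]],[[0.001,0.07,0],[0,0,1.57]],[[0.001,0.07,0],[0,0,1.57]],[[0.001,0.07,0],[0,0,1.57]],[[0.001,0.07,0],[0,0,1.57]],[[0.001,0.07,0],[0,0,1.57]],[[0.001,0.07,0],[0,0,1.57]],[[0.001,0.07,0],[0,0,1.57]],[[0.001,0.07,0],[0,0,1.57]],[[0.001,0.07,0],[0,0,1.57]],[[0.001,0.07,0],[0,0,1.57]]], gripper=0.05)

```text
time_s: 16.18
position: [0.5498, 0.2516, 0.2019]
tcp_rot: [[0.992, -0.122, -0.001], [-0.122, -0.992, -0.0], [-0.001, 0.0, -1.0]]
force: [0.4, -0.9, 0.3]
opening: 0.58
```

```bash
python3 - <<'E'
from h import *
go([.5518,.2526,.063],-7.06)
E
```

```text
to [0.5518, 0.2526, 0.063] shift [ 0.002  -0.0013  0.1389] turn [0.0003 0.0008 0.0005] t 16.175 q6 111.03908146746893
```

Emit:
servo_tool(targets=[[[0.002,-0.001,0.05],[0,0,0]],[[0.002,-0.001,0.1],[0,0,0]],[[0.002,-0.001,0.13],[0,0,0]],[[0.002,-0.001,0.138],[0,0,0]],[[0.002,-0.001,0.138],[0,0,0]],[[0.002,-0.001,0.138],[0,0,0]]])

```text
time_s: 16.92
position: [0.5534, 0.2528, 0.066]
tcp_rot: [[0.992, -0.123, 0.003], [-0.123, -0.992, 0.001], [0.003, -0.001, -1.0]]
force: [-0.2, 0.9, -1.2]
opening: 0.572
```

Emit:
servo_tool(targets=[[[0,0,0],[0,0,0]],[[0,0,0],[0,0,0]],[[0,0,0],[0,0,0]],[[0,0,0],[0,0,0]]], gripper=0.01)

```text
time_s: 17.42
position: [0.5522, 0.2524, 0.0645]
tcp_rot: [[0.992, -0.123, 0.0], [-0.123, -0.992, 0.0], [0.0, -0.0, -1.0]]
force: [0.1, 1.4, -0.1]
opening: 0.207
```

```bash
python3 - <<'E'
from h import *
go([.6403,.2422,.0626],-7.06)
E
```

```text
to [0.6403, 0.2422, 0.0626] shift [ 0.0887 -0.0007  0.0019] turn [-0.0001 -0.0002 -0.    ] t 17.425 q6 111.08870488370235
```

Now run back gently, at about 50 mm/s, so the weight does not tip.

Emit:
servo_tool(targets=[[[0.003,0,0],[0,0,0]],[[0.008,0,0],[0,0,0]],[[0.014,0,0],[0,0,0]],[[0.02,0,0],[0,0,0]],[[0.026,0,0],[0,0,0]],[[0.032,0,0],[0,0,0]],[[0.038,0,0],[0,0,0]],[[0.044,0,0],[0,0,0]],[[0.05,0,0],[0,0,0]],[[0.056,0,0],[0,0,0]],[[0.062,0,0],[0,0,0]],[[0.066,0,0],[0,0,0]]])

```text
time_s: 18.92
position: [0.6181, 0.2442, 0.0645]
tcp_rot: [[0.992, -0.123, 0.0], [-0.123, -0.992, 0.0], [0.0, -0.0, -1.0]]
force: [-0.9, 0.6, 5.2]
opening: 0.2
```

Emit:
servo_tool(targets=[[[0.005,0,0],[0,0,0]],[[0.01,0,0],[0,0,0]],[[0.015,0,0],[0,0,0]],[[0.019,0,0],[0,0,0]],[[0.022,0,0],[0,0,0]],[[0.022,0,0],[0,0,0]],[[0.022,0,0],[0,0,0]]])

```text
time_s: 19.8
position: [0.6403, 0.2415, 0.0644]
tcp_rot: [[0.992, -0.123, 0.002], [-0.123, -0.992, 0.0], [0.002, -0.0, -1.0]]
force: [1.1, -0.3, 3.1]
opening: 0.208
```

Emit:
servo_tool(targets=[[[0,0.003,0],[0,0,0]],[[0,0.008,0],[0,0,0]],[[0,0.013,0],[0,0,0]],[[0,0.018,0],[0,0,0]],[[0,0.023,0],[0,0,0]],[[0,0.026,0],[0,0,0]],[[0,0.026,0],[0,0,0]],[[0,0.026,0],[0,0,0]]])

```text
time_s: 20.8
position: [0.6363, 0.2151, 0.0645]
tcp_rot: [[0.992, -0.123, -0.0], [-0.123, -0.992, -0.001], [0.0, 0.001, -1.0]]
force: [-0.6, -1.3, 5.7]
opening: 0.199
```

Emit:
servo_tool(targets=[[[0,0,0],[0,0,0]],[[0,0,0],[0,0,0]],[[0,0,0],[0,0,0]],[[0,0,-0.05],[0,0,0]],[[0,0,-0.11],[0,0,0]],[[0,0,-0.17],[0,0,0]],[[0,0,-0.2],[0,0,0]],[[0,0,-0.2],[0,0,0]]], gripper=0.045)

```text
time_s: 21.8
position: [0.6378, 0.2161, 0.2676]
tcp_rot: [[0.992, -0.123, 0.007], [-0.123, -0.992, 0.001], [0.006, -0.002, -1.0]]
force: [1.0, 0.3, -0.8]
opening: 0.517
```

```bash
python3 - <<'E'
from h import *
go([-71.5,155,265],90,True)
from rig import eyes
c=eyes.capture('top')['pixels']; cv2.imwrite('pics/t2.png',np.hstack([cv2.resize(c[148:236,100:200],None,fx=5,fy=5,interpolation=cv2.INTER_CUBIC)]))
E
```

```text
to [0.4988 0.415  0.265 ] shift [-0.1624 -0.1804  0.0019] turn [ 0.0037 -0.0065 -1.5706] t 21.8 q6 106.27890131801666
```

View pics/t2.png

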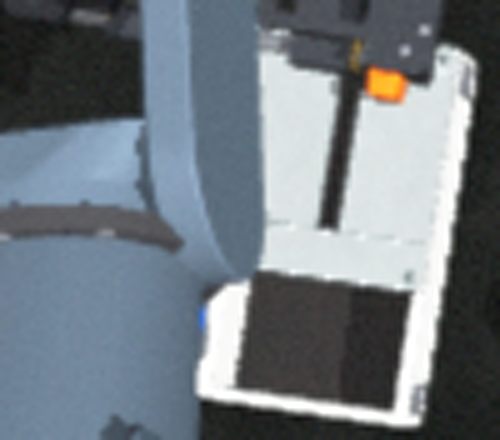

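The knob is back at about (387,85) and the bay is empty. Now I'll go to the left of the flap.

Emit:
servo_tool(targets=[[[-0.162,-0.18,0],[0,0,-1.571]],[[-0.162,-0.18,0],[0,0,-1.571]],[[-0.162,-0.18,0],[0,0,-1.571]],[[-0.162,-0.18,0],[0,0,-1.571]],[[-0.162,-0.18,0],[0,0,-1.571]],[[-0.162,-0.18,0],[0,0,-1.571]],[[-0.162,-0.18,0],[0,0,-1.571]],[[-0.162,-0.18,0],[0,0,-1.571]],[[-0.162,-0.18,0],[0,0,-1.571]],[[-0.162,-0.18,0],[0,0,-1.571]],[[-0.162,-0.18,0],[0,0,-1.571]]], gripper=0.0)

```text
time_s: 23.22
position: [0.497, 0.4139, 0.2627]
tcp_rot: [[0.124, 0.992, -0.003], [0.992, -0.124, -0.002], [-0.002, -0.002, -1.0]]
force: [-0.3, -0.2, -0.1]
opening: 0.006
```

```bash
python3 - <<'E'
from h import *
go([-71.5,152,145],90,True)
E
```

```text
to [0.4984 0.412  0.145 ] shift [-0.0015  0.002   0.1177] turn [-0.0024  0.0018 -0.0009] t 23.225 q6 37.01961514109488
```

Emit:
servo_tool(targets=[[[0,0.002,0.05],[0,0,0]],[[0,0.002,0.1],[0,0,0]],[[0,0.002,0.118],[0,0,0]],[[0,0.002,0.118],[0,0,0]],[[-0.012,0.002,0.117],[0,0,0]],[[-0.026,0.002,0.116],[0,0,0]],[[-0.04,0.002,0.115],[0,0,0]],[[-0.054,0.002,0.114],[0,0,0]],[[-0.067,0.002,0.113],[0,0,0]],[[-0.078,0.002,0.113],[0,0,0]]])

```text
time_s: 24.48
position: [0.4899, 0.3356, 0.1514]
tcp_rot: [[0.123, 0.992, -0.0], [0.992, -0.123, -0.0], [-0.0, -0.0, -1.0]]
force: [0.8, 0.3, 1.3]
opening: 0.005
```

```bash
python3 - <<'E'
from h import *
for q in [(41,147),(8,128),(-14,98),(-23.5,64)]: go([-71.5,*q],90,True)
E
```

```text
to [0.4848 0.3019 0.147 ] shift [-0.0341 -0.0009  0.0044] turn [-0.0001  0.0002 -0.0003] t 24.475 q6 30.716727466906878
to [0.4808 0.2691 0.128 ] shift [-0.0671 -0.0009  0.0234] turn [-0.0001  0.0002 -0.0003] t 24.475 q6 30.716727466906878
to [0.478  0.2473 0.098 ] shift [-0.0891 -0.0009  0.0534] turn [-0.0001  0.0002 -0.0003] t 24.475 q6 30.716727466906878
to [0.4769 0.2379 0.064 ] shift [-0.0986 -0.0008  0.0874] turn [-0.0001  0.0002 -0.0003] t 24.475 q6 30.716727466906878
```

Emit:
servo_tool(targets=[[[-0.012,0,0.001],[0,0,0]],[[-0.024,0,0.002],[0,0,0]],[[-0.034,0,0.004],[0,0,0]],[[-0.046,0,0.009],[0,0,0]],[[-0.057,0,0.015],[0,0,0]],[[-0.067,0,0.023],[0,0,0]],[[-0.076,0,0.033],[0,0,0]],[[-0.083,0,0.043],[0,0,0]],[[-0.089,0,0.053],[0,0,0]],[[-0.094,0,0.063],[0,0,0]],[[-0.097,0,0.071],[0,0,0]],[[-0.099,0,0.077],[0,0,0]]])

```text
time_s: 25.98
position: [0.4777, 0.2383, 0.0737]
tcp_rot: [[0.123, 0.992, -0.0], [0.992, -0.123, -0.0], [-0.0, -0.0, -1.0]]
force: [0.1, 0.6, -0.2]
opening: 0.009
```

Emit:
servo_tool(targets=[[[0,0,0.003],[0,0,0]],[[0,0,0.006],[0,0,0]],[[0,0,0.008],[0,0,0]],[[0,0,0.01],[0,0,0]],[[0,0,0.01],[0,0,0]]])

```text
time_s: 26.6
position: [0.4779, 0.2385, 0.0643]
tcp_rot: [[0.123, 0.992, 0.0], [0.992, -0.123, 0.0], [0.0, 0.0, -1.0]]
force: [-0.1, -0.4, -0.2]
opening: 0.005
```

Emit:
servo_tool(targets=[[[0,0,0.002],[0,0,0]],[[0,0,0.003],[0,0,0]],[[0,0,0.004],[0,0,0]],[[0,0,0.005],[0,0,0]],[[0,0,0.005],[0,0,0]]])

```text
time_s: 27.22
position: [0.478, 0.2384, 0.0612]
tcp_rot: [[0.122, 0.992, 0.001], [0.992, -0.122, 0.0], [0.0, 0.001, -1.0]]
force: [-3.5, -1.6, 14.0]
opening: 0.003
```

```bash
python3 - <<'E'
from h import *
from rig import eyes
c=eyes.capture('scene')['pixels']; cv2.imwrite('pics/s3.png',cv2.resize(c[225:355,130:270],None,fx=5,fy=5,interpolation=cv2.INTER_CUBIC))
E
```

```text
(no output)
```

View pics/s3.png

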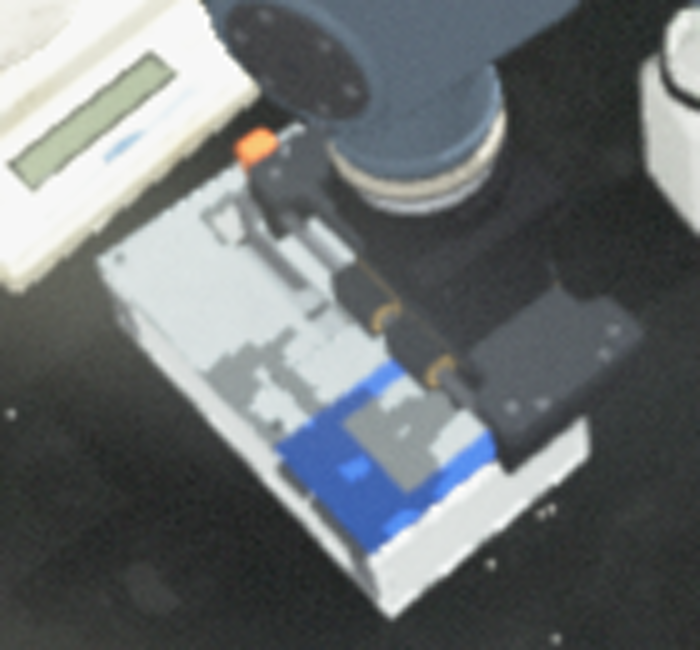

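The flap lies flat on the rim, with a 14 N reaction at a tip height of 61 mm. I'll retreat upward and to the right, then check.

Emit:
servo_tool(targets=[[[0,0,-0.03],[0,0,0]],[[0,0,-0.09],[0,0,0]],[[0,0,-0.15],[0,0,0]],[[-0.02,0,-0.2],[0,0,0]],[[-0.08,0,-0.22],[0,0,0]],[[-0.14,0,-0.22],[0,0,0]],[[-0.2,0,-0.22],[0,0,0]],[[-0.26,0,-0.22],[0,0,0]],[[-0.32,0,-0.22],[0,0,0]],[[-0.38,0,-0.22],[0,0,0]],[[-0.38,0,-0.22],[0,0,0]]])

```text
time_s: 28.65
position: [0.4311, -0.1428, 0.2794]
tcp_rot: [[0.13, 0.992, 0.001], [0.992, -0.13, -0.001], [-0.001, 0.001, -1.0]]
force: [0.0, 1.6, 0.4]
opening: 0.009
```

```bash
python3 - <<'E'
from h import *
from rig import eyes
c=eyes.capture('scene')['pixels']; t=eyes.capture('top')['pixels']
f=lambda i,s:cv2.resize(i,None,fx=s,fy=s,interpolation=cv2.INTER_CUBIC)
o=np.zeros((600,800,3),np.uint8)
a=f(t[148:236,120:200],5); o[:440,:400]=a
b=f(c[240:350,145:245],4); o[:440,400:800]=b
d=f(t[180:260,330:420],2); o[440:600,:180]=d
cv2.imwrite('pics/fin.png',o)
m=lambda i:[np.mean(np.where((i[...,2]>200)&(i[...,1]>90)&(i[...,1]<170)&(i[...,0]<80))[k]) for k in(1,0)]
for i in(np.load('top0.npz')['pixels'],t): print(m(i[148:236,120:200]))
for i in(np.load('scene0.npz')['pixels'],c): print(m(i[240:350,145:245]))
E
```

```text
[np.float64(57.266666666666666), np.float64(16.2)]
[np.float64(57.57142857142857), np.float64(16.428571428571427)]
[np.float64(35.0), np.float64(18.0)]
[np.float64(nan), np.float64(nan)]
  return _methods._mean(a, axis=axis, dtype=dtype,
  ret = ret.dtype.type(ret / rcount)
```

View pics/fin.png

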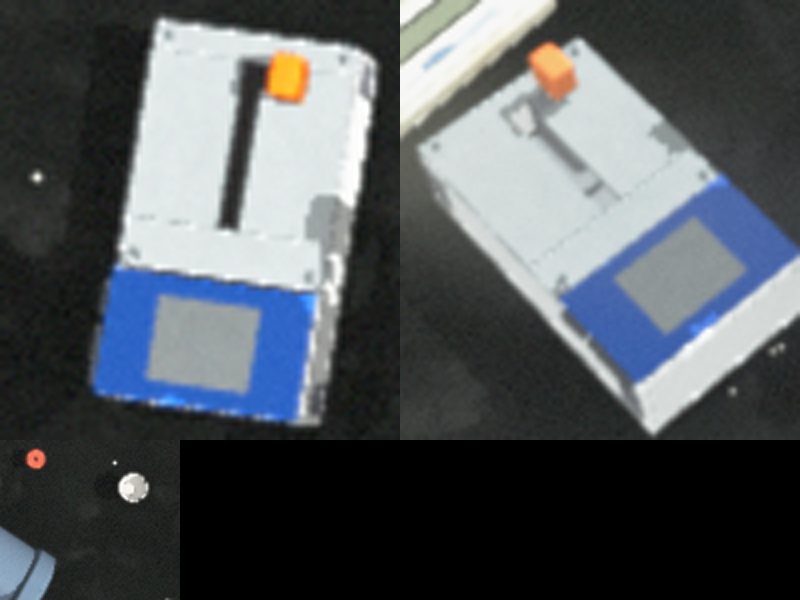

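The final view shows the flap flat over the bay and the knob at (288,78), 0.3 px from where it started. The stopper and crucible have not moved. Handing in.

```bash
python3 -c "
from rig import order;print(order.hand_in())"
```

```text
the job is handed in; nothing more can be done
None
```

The brass weight is put away in the case and the job is handed in, at about 29 s on the clock. I drew the carriage out to its stop, stood the weight in the tray and ran the carriage back into the notch. Then I swung the flap shut and moved the arm clear.

**Last checks:**
- **Carriage:** the knob is within about 1 mm of where it started in the top view. The gripper's pose in the notch agreed. My colour check found no knob pixels in the final scene image, because it was shaded differently there. By eye the knob is in the right place.
- **Flap:** it lies flat over the bay. The fingertips met a 14 N reaction 61 mm above the worktop when I pressed it down.
- **Crucible and stopper:** both are where they started.
- **Not seen:** the weight was upright in the tray before the run back, but it could not be seen under the roof after that. The tab's seating is judged from the flat flap and the contact force, not seen directly.

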